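Show a cleaned optical cell to the strain viewer

ROBOT

A 7-joint arm with a two-finger parallel gripper is mounted at the origin on the work surface. World frame = base frame: x ahead of the robot, y to its left, z up, the work surface at z = 0. Lengths are in m, angles in rad, forces in N, time in s.
With the tool pointing down it reaches from about 0.35 to 0.9 m from the base axis. Payload 8.1 kg.
Tool frame: the origin (TCP) lies where the fingers leave the gripper's body, on its centre line; the fingertips stand 66 mm ahead of it and the grasp point (between the pads) lies 47 mm ahead of it; z points along the fingers, y is the line along which they close (so a half turn about z gives the same grasp; the last joint's range is limited). The gripper opens to 92 mm and grips with 3 to 60 N. Pads are 19 mm wide; open, the fingers measure 130 mm over their backs; the gripper's body (75 mm by 190 mm) begins 47 mm behind the grasp point.
Start: joints at [-0.103, 0.434, 0.025, 1.573, -0.012, 1.134, -0.075], TCP at [0.625, -0, 0.292] pointing down, gripper open.
Joint ranges: [-2.62, 2.62], [-0.44, 2.09], [-1.27, 1.32], [0.08, 2.57], [-1.32, 4.46], [0.12, 2], [-2.74, 2.74]. Speed limits (rad/s): [2.22, 2.22, 3.01, 3.01, 3.14, 3.14, 3.14].

INTERFACE

Orientations are given as a rotation vector (axis times angle).
In Python, from cell import arm gives the robot as it stands.
- The arm moves only by the tool send_rows, never from a script. Its argument "motion" is text: rows parted by semicolons, each of 7 numbers parted by spaces: the closure, from 0 (fully open) to 1 (shut), then the shift along the world's x, y, z in m, then the turn, a rotation vector about the world's x, y, z in degrees. A call has 1 to 5 rows; each row shifts and turns the commanded pose from where the row before left it; what a row does not reach is not made up. A row lasts 1/8 s, in which the tool goes at most 62.5 mm and 10.7 degrees, less where a joint would pass 70% of its speed; a pose out of reach is approached as far as the arm can. A call is refused whole if a number of a shift passes 0.0625 or a number of a turn 10.7, either way. A call with a gripper value outside its range is refused whole. The fingers move at their own pace and stop on an object; "force" is the grip in N (left out, the last holds). Time passes only in rows, so rows that do not move let the fingers close. It gives the time, the measured TCP pose, the force, the opening and the grip force at its end, in the units of the state.
- arm.observe(): the state, without advancing time (a new reading comes with each control period).
- arm.get_image(name): name is "scene" or "side" or "wrist"; returns (picture, depth): 420x560x3 uint8, blue, green, red; 420x560 float32, m along the optical axis (not along the pixel's ray), 0 where there is no reading.
- arm.camera_model(name): a dict with "fx", "fy", "cx", "cy" (pixels), "view" (4x4, takes a point from world to camera coordinates). Camera axes: x right, y down, z forward; pixel columns grow to the right and rows downward; lengths in m; the calibration is good to about 2 mm. A picture is of the moment at which its call begins: read the wrist's pose just before it. camera_model takes no time and is no camera call; for the wrist camera it gives the pose at the moment of the call.
- arm.sign_off(): hands the job in; it is judged then, once.
The state is a dict: "clock": time; "joints": joint angles; "dq": joint speeds; "joint_efforts": joint torques, N m; "position": TCP position; "ee_rot": TCP orientation; "force": force on the tool from outside, world axes, zero at the start; "ft_torque": the same for the moment, N m; "width": opening from 0.0 (shut) to 1.0 (fully open); "gripper_force": force on a finger pad.
Only numpy, scipy, OpenCV 4.12 (cv2) and the standard library are available. Lean on these libraries where they do the work, as an engineer would, in place of code of your own. Each camera call takes 0.05 s, during which the arm holds its last target. There are 200 camera calls.

TASK

First push the open tint-plate slide of the strain viewer fully home into the lamp housing. Then take the clear glass cell with the blue stopper out of its rack, gripping it by its two frosted faces only and never touching its clear windows, and hold it upright in the light path: centred on the light, about midway between lamp window and analyser, with its clear windows facing the lamp and the analyser squarely. Finish while still holding it there in the gripper, touching nothing else; leave the two coloured blocks, the injector and the screwdriver where they are.

Things in the scene. Friction and masses are not known exactly. Their poses are not given: they have to be found in the camera images.
- viewer: Strain viewer, fixed. Origin: centre of its footprint. Base plate 130 (x) x 360 (y) x 12 mm high. At +y a white lamp housing 100 x 110 mm (y +60 to +170), top at 150 mm, lamp window 60 mm across on its -y face. At -y (y -138 to -152) the analyser, a black ring 74 mm across on a post, top at 147 mm. Light runs level along y, 110 mm above the bench. The slide enters the housing's -x face at y +85.
- light_mid (a point): Point on the light axis about midway between lamp window and analyser (viewer x 0, y -40, z 110 mm), over 90 mm of free space to either side along the light. Axes as the viewer's: y along the light, x across it, z up.
- lamp_window (a point): Centre of the bright lamp window, on the light axis (viewer x 0, y +53, z 110 mm). Axes as the viewer's.
- analyser (a point): Centre of the analyser's face that looks to the lamp, on the light axis (viewer x 0, y -138, z 110 mm). Axes as the viewer's.
- tint_slide (a joint): How far (m) the tint-plate slide (aluminium frame 8 mm thick, 66 mm high, magenta plate) stands out of the lamp housing along the viewer's -x (robot side): 0 = fully home (hard stop), starts 0.030 to 0.050 open, at most 0.055. About 2 N of friction holds it where it is left; push it along the viewer's +x.
- tint_tab (a point): Centre of the outer (robot-side) face of the slide's black upright thumb plate, 26 mm wide (y), 40 mm tall (z, 105 to 145 mm above the bench) and 6 mm thick; moves with the slide. Push here along the viewer's +x. When home this face stands 11 mm out from the housing. Axes as the viewer's.
- rack: Grey cuvette rack fixed to the bench, 60 (x) x 180 (y) x 25 mm high, with three pockets in a row along its y axis at y = -55, 0, +55 mm, 12 mm deep (floor 13 mm above the bench), 1.5 mm of play on each side of a cell. Origin: centre of its underside. Place and yaw vary; rack and viewer may change sides.
- cell: Clear empty cell with blue stopper, standing in any one of the rack's pockets, axes as the rack's: 12.5 (x) x 22.5 (y) x 45 mm tall glass, stopper set in from all faces, its top at 51 mm; about 18 g. Origin: centre of its underside. Frosted faces: the broad -x and +x faces. Clear windows: the narrow -y and +y ends; light is to pass along y (either way). 33 mm of glass shows above the rack's top.
- cell_mid (a point): Middle of the cell, 22.5 mm above its underside: this point belongs on the light axis. Axes as the cell's.
- cell_frosted: The cell's two frosted side walls, whitish, whose outer faces lie at cell x = -6.25 and +6.25 mm: the only part of the cell to grip. Moves with the cell; same origin and axes.
- cell_clear: The cell's two clear window walls, whose outer faces lie at cell y = -11.25 and +11.25 mm, set 2 mm in from the frosted faces: the fingers must never touch them. Moves with the cell; same origin and axes.
- amber_block: Bystander: amber block of solid filter glass, 12.5 x 22.5 x 45 mm tall, no stopper, standing in a pocket of the rack. Origin: centre of its underside. Leave it alone (moving it more than 10 mm fails).
- green_block: Bystander: green block of solid filter glass, 12.5 x 22.5 x 45 mm tall, no stopper, standing in a pocket of the rack. Origin: centre of its underside. Leave it alone (moving it more than 10 mm fails).
- injector: Bystander: steel fuel injector lying on the bench on the robot side of the work, along its y axis, about 141 mm long (y -68 to +73 mm), 24 mm wide, 38 mm high. Origin: under its body. Leave it alone.
- screwdriver: Bystander: screwdriver 150 mm long lying on the bench near the robot, along its own x axis. Leave it alone.

How it is judged:
On the way, in this order (a step that is already met when the one before it is completed fails the run):
1. the tint-plate slide is pushed fully home (value of joint tint_slide below 0.003 m), for 0.2 s.
2. the cell is lifted out of the rack by its frosted faces (height (world z) of cell above 0.035 m and contact force between the fingers and cell_frosted above 2 N), for 0.2 s.
At the end, for the whole second after the job is handed in: Slide home within 3 mm. Cell held still by its frosted faces, its middle within 10 mm of the light axis (across and in height) and 30 mm of midway along it, upright and square to the light within about 10 degrees; cell and robot do not touch the viewer (value of joint tint_slide below 0.003 m and x of cell_mid in the frame of light_mid between -0.01 and 0.01 m and z of cell_mid in the frame of light_mid between -0.01 and 0.01 m and y of cell_mid in the frame of light_mid between -0.03 and 0.03 m and angle between the y axis of cell and the y axis of viewer, either way round below 0.17 rad and angle between cell's own z axis and vertical below 0.17 rad and contact force between the fingers and cell_frosted above 2 N and contact force between cell and viewer below 0.05 N and contact force between cell and rack below 0.05 N and contact force between each of the arm, the fingers and viewer below 0.3 N and linear speed of cell below 0.02 m/s and angular speed of cell below 0.15 rad/s); the arm keeps its last pose, push and grip.
It fails at once if the fingers touch a clear window of the cell (contact force between the fingers and cell_clear above 0.3 N).
It fails at once if the amber block is moved (distance of amber_block from where it was at the start of the episode above 0.01 m).
It fails at once if the green block is moved (distance of green_block from where it was at the start of the episode above 0.01 m).
It fails at once if the injector is moved (distance of injector from where it was at the start of the episode above 0.01 m).
It fails at once if the screwdriver is moved (distance of screwdriver from where it was at the start of the episode above 0.01 m).
It also fails if it takes over 48 s, if anything falls off the work surface, if the arm or the gripper's body presses on something with over 40 N, if the wrist force passes 120 N, or if a joint passes its speed limit or range.

## Working session

There is one attempt and no reset: what is moved stays moved. The work goes in short steps, Python scripts to look and compute and a tool call to move; the robot and the scene stay as the last step left them, time stands still between calls to the robot, and variables do not carry over. Pictures are saved under pics/ and viewed, at most 10 in all, crops included, and the job is handed in when it is done.

Besides the shell and the picture viewer there is one more tool, called after ">>>" as name(argument=value, ...) on one line, values as JSON. send_rows: Moves the arm, as the interface text tells. Its arguments: {"type":"object","properties":{"motion":{"type":"string"},"force":{"type":"number"}},"required":["motion"]}

```bash
ls; mkdir -p pics
cat > h.py <<'E'
import numpy as np, cv2
from cell import arm
def grab(n,tag):
    m=arm.camera_model(n); im,d=arm.get_image(n); np.savez(f'{tag}.npz',im=im,d=d,view=m['view'],k=[m['fx'],m['fy'],m['cx'],m['cy']]); cv2.imwrite(f'pics/{tag}.png',im); return im,d,m
def load(tag):
    z=np.load(f'{tag}.npz'); return z['im'],z['d'],z['view'],z['k']
def cloud(tag):
    im,d,V,k=load(tag); v,u=np.mgrid[:d.shape[0],:d.shape[1]]
    P=np.stack([(u-k[2])/k[0]*d,(v-k[3])/k[1]*d,d],-1); R=V[:3,:3];t=V[:3,3]
    W=(P-t)@R; W[d<=0]=np.nan; return im,W
E
python3 - <<'E'
from h import *
for n in('scene','side','wrist'): grab(n,n+'0')
a=[cv2.imread(f'pics/{n}0.png') for n in('scene','side')]
print(arm.observe())
E
```

```text
pics
{'clock': 0.15, 'joints': array([-0.10259036,  0.43506271,  0.02498825,  1.57382252, -0.01158856,
        1.13399082, -0.07509814]), 'dq': array([-3.25132279e-04, -5.43316401e-04, -1.21905031e-03, -1.81297718e-03,
       -1.68918633e-04, -9.88626068e-05, -6.47151010e-04]), 'joint_efforts': array([ 9.13879558e-04, -6.68263149e+01,  9.85680185e-01, -3.14695251e+01,
       -6.03506877e-02,  3.94195947e-02,  8.07748006e-05]), 'position': array([ 6.24723065e-01, -5.41555961e-05,  2.91650876e-01]), 'ee_rot': array([-2.22102871e+00, -2.22084280e+00,  1.39188839e-03]), 'force': array([-0.01244845,  0.39451213,  0.7075151 ]), 'ft_torque': array([-0.02105121, -0.01681242, -0.04519756]), 'gripper_force': 0.0, 'width': 0.9971559025564396}
```

View pics/scene0.png

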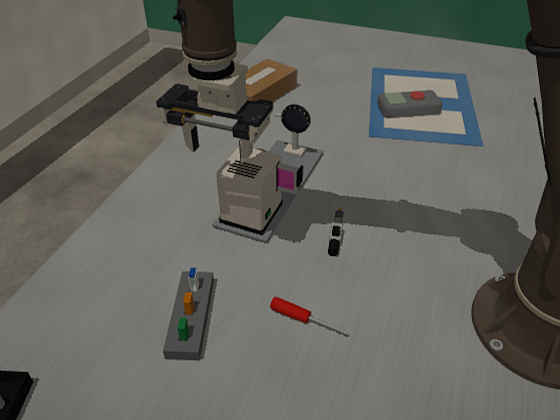

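View pics/side0.png

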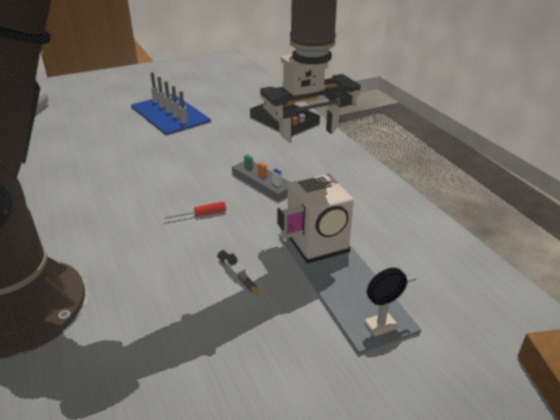

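View pics/wrist0.png

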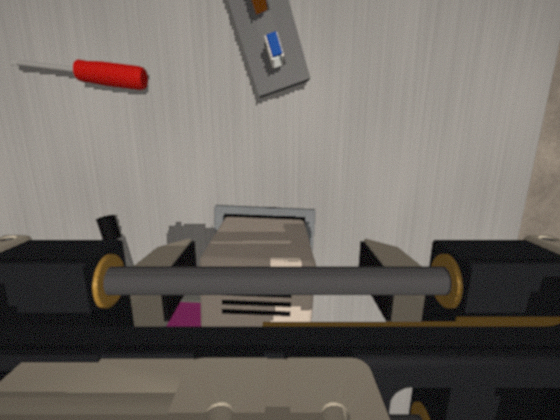

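The scene view shows the lamp housing at about (250,190), with the magenta plate and black tab at (290,178) and the analyser at (296,118). The rack runs from (190,270) to (185,355), with the blue stopper at (193,272), amber at (189,303) and green at (183,328). The wrist view shows the stopper at (275,45).

Run:
```python
from h import *
for t in('scene0','side0','wrist0'):
    im,W=cloud(t); z=W[...,2]
    hsv=cv2.cvtColor(im,cv2.COLOR_BGR2HSV); H,S,Vv=cv2.split(hsv)
    def rep(n,m):
        m=cv2.morphologyEx(m.astype(np.uint8),cv2.MORPH_OPEN,np.ones((2,2)))
        c,l,st,ce=cv2.connectedComponentsWithStats(m)
        for i in np.argsort(-st[1:,4])[:2]+1:
            if st[i,4]<12: continue
            p=W[l==i]; p=p[~np.isnan(p[:,0])]
            if len(p)<8: continue
            r=cv2.minAreaRect((p[:,:2]*1000).astype(np.float32)); print(t,n,st[i,4],'pix',ce[i].round(),'med',np.median(p,0).round(4),'z',p[:,2].min().round(3),p[:,2].max().round(3),'rect',np.round(r[0],1),np.round(r[1],1),round(r[2],1))
    rn=(W[...,0]>.35)&(W[...,0]<.95)&(abs(W[...,1])<.6)
    rep('housetop',rn&(abs(z-.150)<.004)); rep('base',rn&(abs(z-.012)<.004)); rep('racktop',rn&(abs(z-.025)<.004))
    rep('blue',rn&(H>100)&(H<128)&(S>130)&(z>.03)&(z<.07)); rep('amber',rn&(H>5)&(H<20)&(S>180)&(z>.02)&(z<.06)); rep('green',rn&(H>40)&(H<90)&(S>120)&(z>.02)&(z<.06))
    rep('magenta',rn&(H>140)&(H<172)&(S>100)); rep('red',rn&((H<5)|(H>175))&(S>180)&(z<.05))
    rep('blacktab',rn&(z>.106)&(z<.144)&(Vv<60)&(W[...,0]<.62))
    rep('anal',rn&(z>.075)&(z<.149)&(Vv<70)&(W[...,1]<-.1)&(W[...,0]>.5))
```

```text
scene0 housetop 1362 pix [251. 168.] med [ 0.593  -0.0736  0.1497] z 0.139 0.257 rect [604.  -70.7] [161.7  96.4] 86.6
scene0 base 786 pix [298. 159.] med [ 0.562  -0.326   0.0115] z -0.005 0.15 rect [ 581. -249.] [130.5 279.3] 5.7
scene0 base 710 pix [263. 221.] med [ 0.5509 -0.0556  0.0111] z -0.004 0.028 rect [ 602.4 -110.3] [178.5 128.2] 87.7
scene0 racktop 2169 pix [190. 316.] med [0.5952 0.2183 0.0247] z -0.001 0.064 rect [605.5 194.1] [ 58.9 199.9] 18.0
scene0 racktop 305 pix [291. 308.] med [0.4324 0.1355 0.024 ] z 0.014 0.029 rect [434.1 134.7] [19.7 71.2] 81.8
scene0 blue 47 pix [193. 273.] med [0.6193 0.1521 0.0632] z 0.002 0.065 rect [630.3 126.6] [ 9.4 75.8] 23.6
scene0 amber 180 pix [189. 304.] med [0.6    0.2087 0.0449] z 0.018 0.061 rect [604.5 192.5] [12.8 47.2] 16.3
scene0 green 199 pix [184. 330.] med [0.5828 0.2609 0.045 ] z 0.012 0.061 rect [588.1 244.7] [13.5 45.3] 18.3
scene0 green 23 pix [269. 215.] med [ 0.5534 -0.0612  0.0498] z 0.031 0.056 rect [554.5 -67.5] [ 5. 30.] 11.7
scene0 magenta 300 pix [286. 180.] med [ 0.5342 -0.1149  0.1077] z 0.083 0.133 rect [
[... 2305 characters left out ...]
8.9  -4.8] [191.  36.] 36.0
wrist0 racktop 4510 pix [271.  44.] med [0.6176 0.1609 0.0251] z -0.002 0.066 rect [619.3 165.6] [ 63.7 101.4] 18.2
wrist0 racktop 1209 pix [109.  74.] med [0.4394 0.1302 0.0243] z 0.018 0.028 rect [437.  130.4] [20.  73.8] 83.9
wrist0 blue 190 pix [275.  45.] med [0.6224 0.1493 0.0642] z 0.061 0.066 rect [622.2 149.4] [ 8.2 19.2] 18.6
wrist0 amber 140 pix [260.   6.] med [0.6073 0.1913 0.0381] z 0.02 0.056 rect [607.6 191.1] [11.6  2.5] 13.4
wrist0 magenta 715 pix [186. 316.] med [ 0.5324 -0.1148  0.1138] z 0.086 0.327 rect [571.3 -50. ] [168.4  29. ] 59.7
wrist0 red 1482 pix [112.  75.] med [0.4418 0.1294 0.0238] z 0.006 0.028 rect [437.5 130.4] [22.6 73.7] 82.9
```

Run:
```python
from h import *
im,W=cloud('side0');x,y,z=W[...,0],W[...,1],W[...,2];V=im.max(2)
def line(p,axis):
    r=cv2.fitLine((p[:,:2]*1000).astype(np.float32),cv2.DIST_HUBER,0,.1,.1).ravel(); return r.round(3)
m=cv2.erode((V.astype(int)*0+((z>.03)&(z<.14)&(y<-.13)&(y>-.18)&(x>.53)&(x<.68))).astype(np.uint8),np.ones((3,3)))>0
p=W[m&(V>90)]; print('window face',len(p),line(p,0))
for a in np.arange(.545,.66,.01):
    q=p[abs(p[:,0]-a)<.005]; 
    if len(q):print(round(a,3),len(q),np.percentile(q[:,1],[10,50,90]).round(4),end=' | ')
m=(z>.07)&(z<.15)&(V<70)&(y<-.32)&(y>-.38)&(x>.5)
me=cv2.erode(m.astype(np.uint8),np.ones((3,3)))>0
p=W[me];print('\nring',len(p),line(p,0)); q=W[m]; print('extent x',np.percentile(q[:,0],[1,50,99]).round(4),'z',np.percentile(q[:,2],[1,99]).round(4))
# base plate
b=(abs(z-.0115)<.0025)&(x>.45)&(x<.75)&(y>-.45)&(y<.05)
for yy in (-.36,-.34,-.32,-.30,-.28,-.26,-.24,-.22,-.2,-.18):
    q=W[b&(abs(y-yy)<.006)]; print(yy,np.percentile(q[:,0],[.5,99.5]).round(4),end=' ')
im,W=cloud('wrist0');x,y,z=W[...,0],W[...,1],W[...,2]
print()
q=W[(abs(z-.0115)<.0025)&(y>-.06)&(y<.02)&(x>.5)]
for a in np.arange(.55,.68,.015): 
    w=q[abs(q[:,0]-a)<.006]; print(round(a,3),np.percentile(w[:,1],[98]).round(4),end=' ')
q=W[(abs(z-.15)<.003)&(x>.5)&(x<.7)]
print('\ntop')
for yy in np.arange(-.12,-.02,.01):
    w=q[abs(q[:,1]-yy)<.004]; 
    if len(w): print(yy.round(3),np.percentile(w[:,0],[1,99]).round(4),end=' ')
im,W=cloud('scene0');x,y,z=W[...,0],W[...,1],W[...,2];V=im.max(2)
p=W[(abs(z-.15)<.003)&(x>.5)&(x<.7)&(y>-.2)&(y<0)];print('\nscene top',cv2.minAreaRect((p[:,:2]*1000).astype(np.float32)))
m=cv2.erode(((z>.03)&(z<.14)&(y<-.05)&(y>-.14)&(x>.53)&(x<.575)).astype(np.uint8),np.ones((3,3)))>0
p=W[m&(V>70)];p=p[abs(p[:,0]-.55)<.03];print('-x face',len(p),line(p,0))
m=(z>.107)&(z<.143)&(x>.485)&(x<.52)&(y<-.08)&(y>-.15)
p=W[cv2.erode(m.astype(np.uint8),np.ones((2,2)))>0];print('tab',len(p),np.median(p,0),line(p,0), np.percentile(p,[2,98],axis=0).round(4).tolist())
```

```text
window face 1463 [ 9.98000e-01 -6.70000e-02  5.93598e+02 -1.47106e+02]
0.555 196 [-0.1455 -0.1428 -0.1374] | 0.565 169 [-0.1467 -0.1448 -0.1433] | 0.575 135 [-0.1527 -0.1458 -0.1438] | 0.585 157 [-0.1544 -0.1516 -0.1449] | 0.595 159 [-0.1544 -0.1524 -0.1456] | 0.605 154 [-0.1552 -0.1525 -0.1462] | 0.615 140 [-0.1553 -0.153  -0.1465] | 0.625 136 [-0.1559 -0.1528 -0.1468] | 0.635 87 [-0.1509 -0.1486 -0.1469] | 0.645 129 [-0.1502 -0.1483 -0.1471] | 0.655 1 [-0.1456 -0.1456 -0.1456] | 
ring 881 [ 9.99000e-01 -4.30000e-02  5.92579e+02 -3.53634e+02]
extent x [0.5577 0.5911 0.6256] z [0.0772 0.1458]
-0.36 [0.5289 0.6569] -0.34 [0.5306 0.658 ] -0.32 [0.5305 0.6584] -0.3 [0.5317 0.6163] -0.28 [0.532  0.6137] -0.26 [0.5335 0.6259] -0.24 [0.5348 0.6522] -0.22 [0.5355 0.6643] -0.2 [0.537  0.6639] -0.18 [0.5373 0.6656] 
0.55 [-0.0227] 0.565 [-0.0227] 0.58 [-0.0237] 0.595 [-0.0241] 0.61 [-0.0253] 0.625 [-0.0252] 0.64 [-0.0266] 0.655 [-0.0267] 0.67 [-0.028] 
top
-0.1 [0.5572 0.6109] -0.09 [0.5585 0.6537] -0.08 [0.5586 0.6542] -0.07 [0.5589 0.6539] -0.04 [0.5602 0.6554] -0.03 [0.5618 0.5937] 
scene top ((578.7794189453125, -86.78323364257812), (112.96886444091797, 151.75442504882812), 87.43598937988281)
-x face 534 [ 1.4300e-01  9.9000e-01  5.5427e+02 -9.0742e+01]
tab 108 [ 0.50481663 -0.11073422  0.12384265] [   0.736   -0.677  508.527 -108.333] [[0.5015, -0.1228, 0.1092], [0.5162, -0.1, 0.1404]]
```

>>> send_rows(motion="1 -0.058 -0.039 0 0 0 0; 1 -0.058 -0.039 0 0 0 0; 1 -0.059 -0.038 0 0 0 0; 1 0 0 0 0 0 -1.3; 1 0 0 0 0 0 -1.3", force=20)

```text
clock: 0.78
position: [0.4692, -0.1034, 0.2926]
ee_rot: [2.273, 2.168, 0.002]
force: [0.0, 0.1, 0.4]
width: 0.506
gripper_force: 0.0
```

>>> send_rows(motion="1 0 0 0 0 0 0; 1 0 0 -0.057 0 0 0; 1 0 0 -0.057 0 0 0; 1 0 0 0 0 0 0; 1 0 0 0 0 0 0")

```text
clock: 1.4
position: [0.47, -0.1033, 0.1796]
ee_rot: [2.27, 2.171, 0.001]
force: [-0.4, -0.2, 1.3]
width: 0.009
gripper_force: 0.0
```

Run:
```python
from h import *
grab('scene','scene1'); im,_,_=grab('side','side1')
s=cv2.imread('pics/scene1.png')[80:260,180:380]; t=im[120:300,180:380]
cv2.imwrite('pics/c1.png',cv2.resize(np.hstack([s,t]),None,fx=2,fy=2,interpolation=cv2.INTER_CUBIC))
print(arm.observe()['force'])
```

```text
[-0.71436701 -0.32287017  0.12371545]
```

View pics/c1.png

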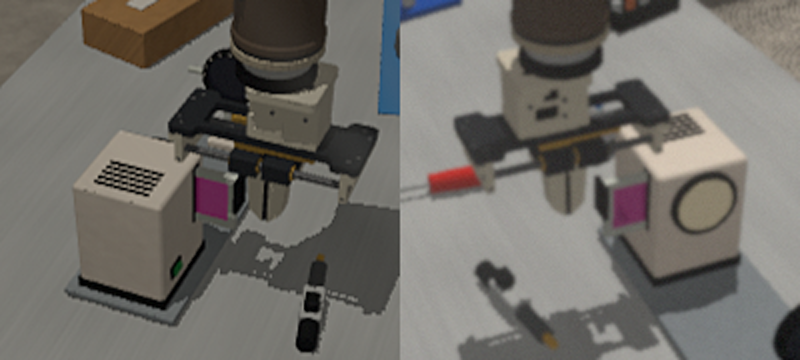

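The tab is about 20 mm ahead of the closed fingers. Small brackets hang from the gripper's end caps near the housing top, so I'll check their height.

Run:
```python
from h import *
for t,(r,c) in {'side1':((175,205),(295,320)),'scene1':((140,162),(262,280))}.items():
    im,W=cloud(t)
    for v in range(*r,2):
        w=W[v,c[0]:c[1]:3]; print(t,v,[tuple(np.round(q*1000).astype(int)) if q[0]==q[0] else 0 for q in w])
```

```text
side1 175 [(np.int64(536), np.int64(-115), np.int64(215)), (np.int64(537), np.int64(-125), np.int64(221)), (np.int64(541), np.int64(-130), np.int64(222)), (np.int64(547), np.int64(-131), np.int64(221)), (np.int64(551), np.int64(-135), np.int64(222)), (np.int64(556), np.int64(-138), np.int64(223)), (np.int64(562), np.int64(-137), np.int64(221)), (np.int64(755), np.int64(185), np.int64(-7)), (np.int64(758), np.int64(173), np.int64(-1))]
side1 177 [(np.int64(527), np.int64(-133), np.int64(223)), (np.int64(534), np.int64(-132), np.int64(221)), (np.int64(538), np.int64(-135), np.int64(221)), (np.int64(543), np.int64(-139), np.int64(222)), (np.int64(549), np.int64(-139), np.int64(221)), (np.int64(553), np.int64(-142), np.int64(221)), (np.int64(559), np.int64(-143), np.int64(221)), (np.int64(623), np.int64(-43), np.int64(148)), (np.int64(629), np.int64(-47), np.int64(149))]
side1 179 [(np.int64(527), np.int64(-134), np.int64(219)), (np.int64(532), np.int64(-135), np.int64(219)), (np.int64(536), np.int64(-140), np.int64(221)), (np.int64(540), np.int64(-144), np.int64(222)), (np.int64(545), n
[... 7955 characters left out ...]
t64(192)), (np.int64(546), np.int64(-76), np.int64(191)), (np.int64(539), np.int64(-73), np.int64(195))]
scene1 158 [(np.int64(588), np.int64(-115), np.int64(150)), (np.int64(583), np.int64(-119), np.int64(149)), (np.int64(555), np.int64(-68), np.int64(190)), (np.int64(552), np.int64(-76), np.int64(185)), (np.int64(564), np.int64(-123), np.int64(150)), (np.int64(559), np.int64(-127), np.int64(149))]
scene1 160 [(np.int64(584), np.int64(-106), np.int64(152)), (np.int64(579), np.int64(-109), np.int64(152)), (np.int64(555), np.int64(-68), np.int64(185)), (np.int64(551), np.int64(-73), np.int64(182)), (np.int64(562), np.int64(-116), np.int64(151)), (np.int64(556), np.int64(-120), np.int64(150))]
```

>>> send_rows(motion="1 0 -0.012 0 0 0 0; 1 0.01 0 0 0 0 0; 1 0.01 -0.001 0 0 0 0; 1 0.01 0 0 0 0 0; 1 0 0 0 0 0 0")

```text
clock: 2.12
position: [0.4998, -0.1164, 0.1781]
ee_rot: [2.271, 2.171, 0.001]
force: [-0.1, 0.6, 0.8]
width: 0.007
gripper_force: 0.0
```

>>> send_rows(motion="1 0.007 0 0 0 0 0; 1 0.007 -0.001 0 0 0 0; 1 0.005 0 0 0 0 0; 1 0.004 0 0 0 0 0; 1 0 0 0 0 0 0")

```text
clock: 2.75
position: [0.5223, -0.1177, 0.1783]
ee_rot: [2.271, 2.17, 0.001]
force: [-0.7, -0.3, -0.5]
width: 0.0
gripper_force: 0.1
```

Run:
```python
from h import *
grab('scene','scene2'); im,_,_=grab('side','side2')
s=cv2.imread('pics/scene2.png')[80:260,180:380]; t=im[120:300,180:380]
cv2.imwrite('pics/c2.png',cv2.resize(np.hstack([s,t]),None,fx=2,fy=2,interpolation=cv2.INTER_CUBIC))
for n in('scene2','side2'):
    im,W=cloud(n);p=W[(W[...,2]>.107)&(W[...,2]<.143)&(W[...,0]>.47)&(W[...,0]<.57)&(W[...,1]<-.08)&(W[...,1]>-.16)&(im.max(2)<60)];print(len(p),np.percentile(p,[2,10,50,90,98],axis=0).round(4).tolist())
    H,S,V=cv2.split(cv2.cvtColor(im,cv2.COLOR_BGR2HSV));p=W[(H>140)&(H<172)&(S>100)];print('mag',len(p),np.nanpercentile(p,[3,97],axis=0).round(4).tolist())
```

```text
112 [[0.5229, -0.119, 0.1099], [0.5252, -0.1124, 0.1119], [0.5437, -0.1082, 0.1263], [0.5544, -0.1035, 0.1408], [0.555, -0.1017, 0.1427]]
mag 44 [[0.1617, -0.1047, 0.0067], [0.8131, 0.4749, 0.5017]]
49 [[0.5401, -0.1524, 0.1084], [0.5404, -0.15, 0.1109], [0.5421, -0.1319, 0.1182], [0.5687, -0.1279, 0.1354], [0.5693, -0.1223, 0.1395]]
mag 6 [[0.1254, -0.3566, 0.0788], [0.6214, -0.0936, 0.5175]]
```

View pics/c2.png

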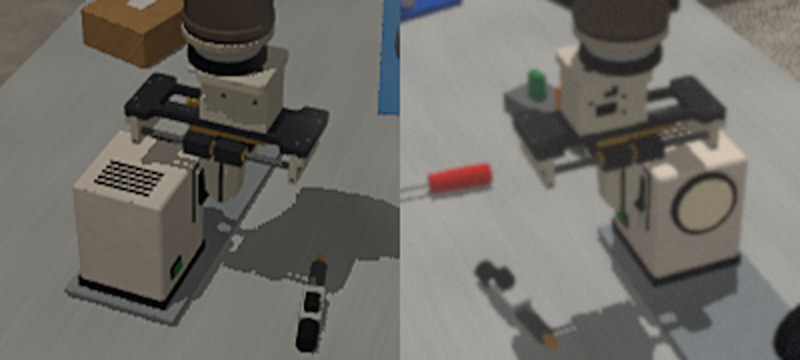

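The magenta plate is no longer visible, and the tab sits at the housing face, around (200,185) in the crop. I'll push until the stop is felt.

>>> send_rows(motion="1 0.002 0 0 0 0 0; 1 0.002 0 0 0 0 0; 1 0 0 0 0 0 0")

```text
clock: 3.22
position: [0.5252, -0.1178, 0.1782]
ee_rot: [-2.271, -2.169, 0.001]
force: [-5.4, -1.0, 3.2]
width: 0.005
gripper_force: 2.5
```

>>> send_rows(motion="1 0.002 0 0 0 0 0; 1 0.002 0 0 0 0 0; 1 0 0 0 0 0 0")

```text
clock: 3.6
position: [0.5257, -0.1179, 0.1778]
ee_rot: [-2.268, -2.165, 0.009]
force: [-20.1, 1.2, 16.2]
width: 0.006
gripper_force: 10.3
```

>>> send_rows(motion="1 -0.01 0 0 0 0 0; 1 -0.015 0 0 0 0 0; 1 0 0 0.05 0 0 0; 0 0 0 0.06 0 0 0; 0 0.04 0.05 0 0 0 10")

```text
clock: 4.22
position: [0.5447, -0.0731, 0.2938]
ee_rot: [2.074, 2.348, 0.006]
force: [1.4, 0.5, -0.3]
width: 0.176
gripper_force: 0.0
```

>>> send_rows(motion="0 0.04 0.05 0 0 0 10.5; 0 0.04 0.05 0 0 0 0; 0 0.005 0.025 0 0 0 0; 0 0 0 0 0 0 0; 0 0 0 0 0 0 0")

```text
clock: 4.85
position: [0.6265, 0.0524, 0.2882]
ee_rot: [1.85, 2.538, -0.001]
force: [-0.4, -0.1, 0.0]
width: 0.714
gripper_force: 0.0
```

Run:
```python
from h import *
from scipy.spatial.transform import Rotation as R
import time
o=arm.observe();print(o['position'],R.from_rotvec(o['ee_rot']).as_matrix().round(3).tolist())
grab('wrist','wrist3');grab('scene','scene3')
im,W=cloud('wrist3');z=W[...,2];H,S,V=cv2.split(cv2.cvtColor(im,cv2.COLOR_BGR2HSV))
def rect(m,n):
    c,l,st,ce=cv2.connectedComponentsWithStats(cv2.morphologyEx(m.astype(np.uint8),cv2.MORPH_OPEN,np.ones((3,3))));i=1+st[1:,4].argmax();p=W[l==i];p=p[~np.isnan(p[:,0])]
    print(n,len(p),ce[i].round(),[np.round(a,1) for a in cv2.minAreaRect((p[:,:2]*1000).astype(np.float32))],np.median(p[:,2]))
rect((H>100)&(H<128)&(S>130)&(abs(z-.064)<.004),'blue')
rect((H>5)&(H<20)&(S>180)&(abs(z-.058)<.003),'amber');rect((H>40)&(H<90)&(S>120)&(abs(z-.058)<.003),'green')
rect((abs(z-.025)<.002),'rack')
im,W=cloud('scene3');p=W[(W[...,2]>.107)&(W[...,2]<.143)&(W[...,0]>.52)&(W[...,0]<.56)&(W[...,1]<-.09)&(W[...,1]>-.14)&(im.max(2)<60)];print('tab',len(p),np.percentile(p,[2,10,50,90],axis=0).round(4).tolist())
```

```text
[0.62647076 0.05237936 0.28821992] [[-0.306, 0.952, 0.0], [0.952, 0.306, -0.001], [-0.001, -0.0, -1.0]]
blue 179 [302. 104.] [array([621. , 150.5]), array([ 8.1, 19.1]), np.float64(19.0)] 0.06421341041431465
amber 295 [302.  45.] [array([604.3, 202. ]), array([10.9, 22. ]), np.float64(18.7)] 0.058098784790444565Traceback (most recent call last):
  File "<stdin>", line 11, in <module>
  File "<stdin>", line 8, in rect
ValueError: attempt to get argmax of an empty sequence
```

View pics/wrist3.png

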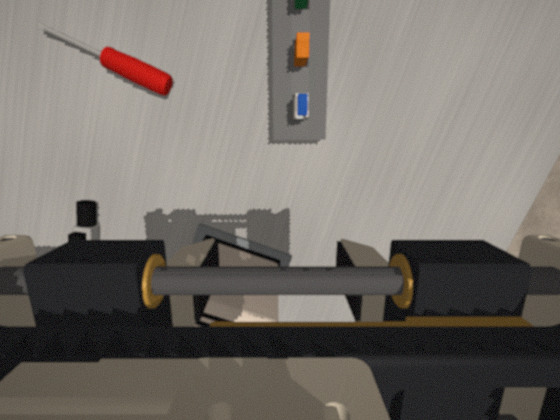

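>>> send_rows(motion="0 -0.0025 0.049 0 0 0 0.3; 0 -0.0025 0.049 0 0 0 0; 0 0 0 -0.05 0 0 0; 0 0 0 -0.05 0 0 0; 0 0 0 0 0 0 0")

```text
clock: 5.58
position: [0.6196, 0.1497, 0.1851]
ee_rot: [-1.842, -2.54, 0.01]
force: [0.2, 0.1, 1.3]
width: 0.999
gripper_force: 0.0
```

Run:
```python
from h import *
from scipy.spatial.transform import Rotation as R
o=arm.observe();print(o['position'],R.from_rotvec(o['ee_rot']).as_matrix()[:,1].round(3),o['width'])
im,_,_=grab('scene','scene4');s,_,_=grab('side','side4')
for n in('scene4','scene3','side4'):
    im,W=cloud(n);p=W[(W[...,2]>.107)&(W[...,2]<.143)&(W[...,0]>.52)&(W[...,0]<.56)&(W[...,1]<-.09)&(W[...,1]>-.14)&(im.max(2)<60)];print('tab',len(p),np.percentile(p,[2,10,50,90],axis=0).round(4).tolist())
a=cv2.imread('pics/scene4.png')[190:370,120:320];cv2.imwrite('pics/c4.png',cv2.resize(np.hstack([a,s[120:300,180:380]]),None,fx=2,fy=2,interpolation=cv2.INTER_CUBIC))
```

```text
[0.61964961 0.14970383 0.18506754] [ 0.95   0.311 -0.007] 0.998869673164348
tab 109 [[0.5428, -0.1221, 0.1087], [0.5433, -0.1195, 0.1113], [0.5458, -0.1097, 0.1261], [0.5545, -0.1041, 0.1401]]
tab 127 [[0.5426, -0.1297, 0.1093], [0.5432, -0.1237, 0.1115], [0.5449, -0.111, 0.1263], [0.5543, -0.1039, 0.1407]]
tab 113 [[0.5425, -0.1332, 0.1095], [0.5429, -0.1326, 0.112], [0.544, -0.1258, 0.127], [0.5469, -0.1136, 0.1408]]
```

View pics/c4.png

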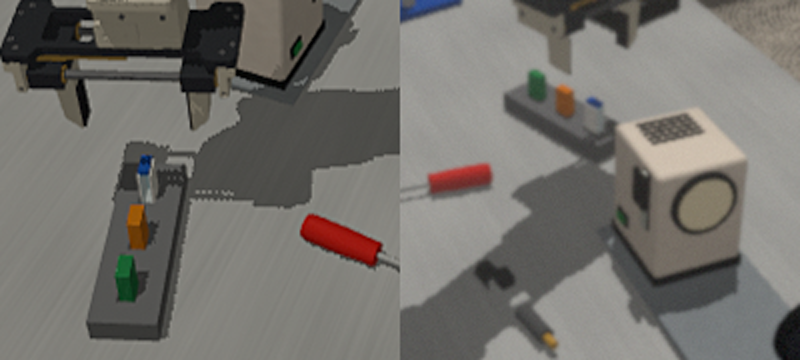

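The slide is home, with the tab face at x≈0.543. The gripper is above the blue-stoppered cell, at (147,165) in the left half, and the fingers straddle the rack.

>>> send_rows(motion="0 0.0015 0 -0.045 0 0 0; 0 0 0 -0.043 0 0 0; 0 0 0 0 0 0 0; 0 0 0 0 0 0 0; 0.5 0 0 0 0 0 0", force=10)

```text
clock: 6.3
position: [0.6249, 0.1522, 0.103]
ee_rot: [1.841, 2.542, 0.005]
force: [-0.0, 0.6, 0.3]
width: 0.933
gripper_force: 0.0
```

>>> send_rows(motion="1 0 0 0 0 0 0; 1 0 0 0 0 0 0; 1 0 0 0 0 0 0; 1 0 0 0 0 0 0; 1 0 0 0 0 0 0")

```text
clock: 6.92
position: [0.6233, 0.1518, 0.1002]
ee_rot: [-1.842, -2.545, 0.0]
force: [0.5, -0.5, 0.9]
width: 0.397
gripper_force: 0.0
```

>>> send_rows(motion="1 0 0 0 0 0 0; 1 0 0 0 0 0 0; 1 0 0 0 0 0 0; 1 0 0 0 0 0 0")

```text
clock: 7.42
position: [0.6226, 0.1515, 0.0998]
ee_rot: [-1.842, -2.544, 0.002]
force: [-3.5, -0.2, -0.8]
width: 0.132
gripper_force: 10.0
```

>>> send_rows(motion="1 0 0 0 0 0 0; 1 0 0 0.01 0 0 0; 1 0 0 0.02 0 0 0; 1 0 0 0.03 0 0 0; 1 0 0 0.04 0 0 0", force=15)

```text
clock: 8.05
position: [0.6238, 0.152, 0.2018]
ee_rot: [1.842, 2.544, 0.002]
force: [1.2, -0.6, 0.2]
width: 0.14
gripper_force: 15.0
```

>>> send_rows(motion="1 0 0 0.05 0 0 0; 1 0 0 0.04 0 0 0; 1 0 0 0 0 0 0; 1 0 0 0 0 0 0")

```text
clock: 8.55
position: [0.6235, 0.1518, 0.2906]
ee_rot: [1.842, 2.544, 0.002]
force: [0.0, 0.2, -1.4]
width: 0.135
gripper_force: 15.0
```

```bash
cat > look.py <<'E'
import sys
from h import *
from scipy.spatial.transform import Rotation as R
t=sys.argv[1]
o=arm.observe();M=R.from_rotvec(o['ee_rot']).as_matrix();print(o['clock'],o['position'].round(4),M.round(3).tolist(),o['width'],o['gripper_force'])
c=[]
for n in('scene','side'):
    grab(n,n+t);im,W=cloud(n+t);H,S,V=cv2.split(cv2.cvtColor(im,cv2.COLOR_BGR2HSV))
    q=o['position']+M[:,2]*.055
    m=(np.linalg.norm(W-q,axis=2)<.06)&(H>100)&(H<128)&(S>110)
    p=W[m];print(n,'blue',len(p),np.median(p,0).round(4) if len(p) else '',np.percentile(p[:,2],[3,97]).round(4) if len(p) else '')
    cm=arm.camera_model(n);g=cm['view'][:3,:3]@q+cm['view'][:3,3];u=int(np.clip(g[0]/g[2]*cm['fx']+cm['cx'],50,510));v=int(np.clip(g[1]/g[2]*cm['fy']+cm['cy'],50,370));print(n,u,v)
    c.append(cv2.resize(im[v-50:v+50,u-50:u+50],(400,400),interpolation=cv2.INTER_CUBIC))
cv2.imwrite(f'pics/c{t}.png',np.hstack(c))
E
python3 look.py 5
```

```text
8.55 [0.6235 0.1518 0.2906] [[-0.312, 0.95, 0.001], [0.95, 0.312, 0.0], [-0.0, 0.001, -1.0]] 0.13493170163637636 14.99390423297882
scene blue 61 [0.6246 0.1553 0.2544] [0.2509 0.2589]
scene 178 200
side blue 5 [0.6258 0.1419 0.2523] [0.25   0.2539]
side 276 104
```

View pics/c5.png

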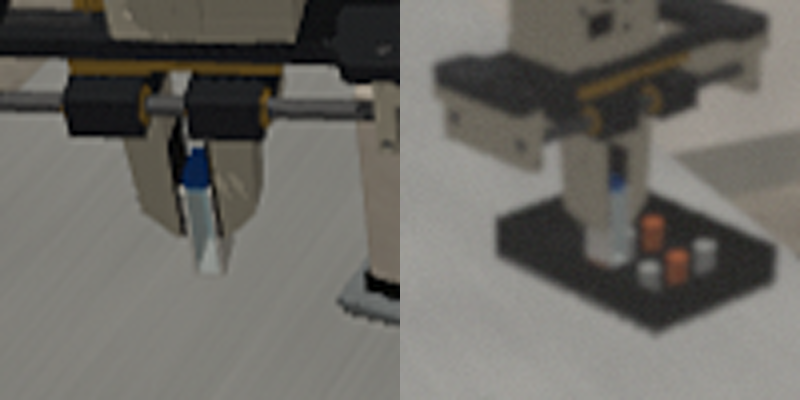

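The cell is held upright between the pads and clear of the rack. Next I'll carry it over the housing to the light path.

>>> send_rows(motion="1 -0.003 -0.04 0 0 0 -3; 1 -0.003 -0.05 0 0 0 -4; 1 -0.003 -0.05 0 0 0 -4; 1 -0.003 -0.05 0 0 0 -4; 1 -0.003 -0.05 0 0 0 -3")

```text
clock: 9.28
position: [0.6077, -0.0898, 0.2891]
ee_rot: [-2.219, -2.222, 0.002]
force: [1.2, -0.7, -0.8]
width: 0.135
gripper_force: 15.0
```

>>> send_rows(motion="1 -0.003 -0.05 0 0 0 -2.8; 1 -0.003 -0.05 0 0 0 0; 1 -0.003 -0.04 0 0 0 0; 1 -0.001 -0.018 0 0 0 0; 1 0 0 0 0 0 0")

```text
clock: 9.9
position: [0.598, -0.2469, 0.2894]
ee_rot: [-2.273, -2.168, 0.001]
force: [0.6, 0.3, -0.2]
width: 0.139
gripper_force: 15.0
```

```bash
python3 look.py 6
```

```text
9.9 [ 0.598  -0.2469  0.2894] [[0.047, 0.999, -0.001], [0.999, -0.047, 0.0], [0.0, -0.001, -1.0]] 0.1394940980801914 14.99383270740509
scene blue 30 [ 0.6005 -0.2421  0.2531] [0.2494 0.264 ]
scene 279 91
side blue 26 [ 0.599  -0.2543  0.2523] [0.2491 0.2535]
side 362 193
```

>>> send_rows(motion="1 0 0 -0.04 0 0 0; 1 0 0 -0.04 0 0 0; 1 0 0 -0.026 0 0 0; 1 0 0 -0.01 0 0 0; 1 0 0 0 0 0 0")

```text
clock: 10.62
position: [0.5987, -0.2449, 0.1742]
ee_rot: [-2.269, -2.172, -0.0]
force: [0.9, -0.5, -0.3]
width: 0.136
gripper_force: 15.0
```

>>> send_rows(motion="1 0 0 0 0 0 0; 1 0 0 0 0 0 0; 1 0 0 0 0 0 0; 1 0 0 0 0 0 0")

```text
clock: 11.12
position: [0.5984, -0.2463, 0.1745]
ee_rot: [2.271, 2.17, 0.0]
force: [0.6, -0.0, -0.5]
width: 0.134
gripper_force: 15.0
```

```bash
python3 look.py 7
python3 - <<'E'
from h import *
# cell glass below fingertips + tab check
for n in('scene7','side7'):
    im,W=cloud(n);x,y,z=np.moveaxis(W,2,0)
    p=W[(abs(x-.598)<.02)&(abs(y+.247)<.025)&(z>.08)&(z<.104)];print(n,'glass',len(p),np.median(p,0).round(4),np.percentile(p,[5,95],axis=0).round(4).tolist()) if len(p) else 0
    p=W[(z>.107)&(z<.143)&(x>.5)&(x<.56)&(y<-.09)&(y>-.14)&(im.max(2)<60)];print('tab',len(p),np.percentile(p[:,0],[2,50]) if len(p) else '')
E
```

```text
11.125 [ 0.5984 -0.2463  0.1745] [[0.046, 0.999, 0.0], [0.999, -0.046, -0.0], [-0.0, 0.0, -1.0]] 0.13415784670327272 14.993933737277985
scene blue 23 [ 0.6009 -0.2403  0.1381] [0.1348 0.145 ]
scene 279 136
side blue 26 [ 0.599  -0.2537  0.1369] [0.135  0.1385]
side 356 245
scene7 glass 51 [ 0.596  -0.2373  0.0947] [[0.5913, -0.2522, 0.0884], [0.6047, -0.2333, 0.1033]]
tab 126 [0.5426632  0.54467637]
side7 glass 79 [ 0.5936 -0.2588  0.0945] [[0.591, -0.2614, 0.0872], [0.6039, -0.2426, 0.1021]]
tab 109 [0.54227537 0.54408781]
```

View pics/c7.png

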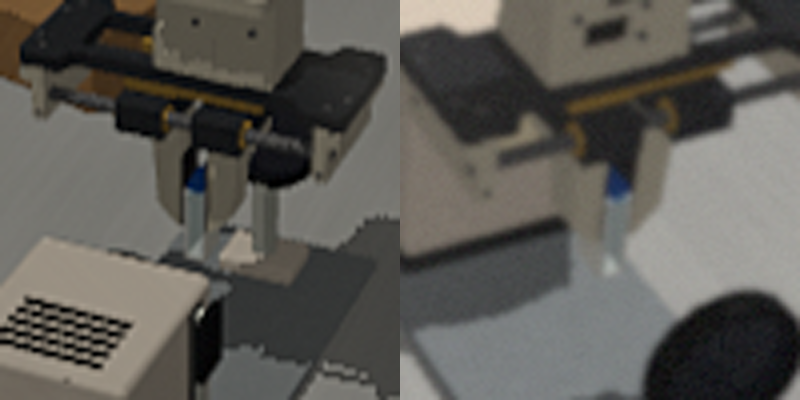

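The cell hangs upright between the pads over the base plate. Its bottom is at about z 0.087, so its middle is near 0.110, centred at x≈0.598 and y≈-0.247. The slide is still home.

```bash
python3 -c "
from cell import arm
print(arm.sign_off())"
```

```text
the job is handed in; nothing more can be done
None
```

I pushed the slide home against its hard stop and handed the job in with the cell gripped by its frosted faces, upright and within about 2 mm of my measured midpoint on the light axis; the hand-in returned no verdict.

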